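# Hang a utensil caddy on the anti-lift cleat rail

## Robot

A 7-joint arm with a two-finger parallel gripper is mounted at the origin on a cart in front of the work surface, level with it; the furniture and walls round the work are solid. World frame = base frame: x ahead of the robot, y to its left, z up, the work surface at z = 0. Lengths are in m, angles in rad, forces in N, time in s.
With the tool pointing down it reaches from about 0.4 to 0.85 m from the base axis. Payload 10.4 kg.
Tool frame: the origin (TCP) lies on the centre line of the jaws, within the pads' length; the fingertips stand 11 mm ahead of it and the grasp point (between the pads) lies 8 mm behind it (tip_reach is the distance from the TCP to the fingertips, in m); z points along the fingers, y is the line along which they close (so a half turn about z gives the same grasp; the last joint's range is limited). The gripper opens to 85 mm and grips with 20 to 120 N. Pads are 22 mm wide; open, the fingers measure 114 mm over their backs; the gripper's body (76 mm by 85 mm) begins 54 mm behind the grasp point. The pads swing forward as they close: fully open they stand 13 mm farther back than shut.
Start: joints at [-1.338, 0.332, -0.065, 1.46, 0.022, 1.35, -0.088], TCP at [0.158, 0.605, 0.242] pointing down, gripper open.
Joint ranges: [-2.6, 2.6], [-0.5, 2.12], [-1.47, 1.34], [0.16, 2.42], [-1.27, 4.41], [0.06, 2.06], [-2.6, 2.6]. Speed limits (rad/s): [2.22, 2.22, 2.79, 2.79, 3.14, 3.14, 3.14].

## Interface

Orientations are given as a unit quaternion [x, y, z, w].
In Python, from workcell import get_obs, camera, hand_in, tip_reach gives the robot as it stands. The module is installed in compiled form; this text tells all that it offers.
- The arm moves only by the tool move_arm, never from a script. Its argument "plan" is a list of rows, each an object with "delta_pos": the shift along the tool's x, y, z in m, a list of three; "turn": the turn, a rotation vector about the tool's x, y, z in rad, a list of three; "fingers": the closure, from 0 (fully open) to 1 (shut). A call has 1 to 12 rows; each row is the pose to reach, as a shift and turn from the pose commanded when the call began, along the tool's axes at that moment; what a row does not reach only later rows make up. A row lasts 1/8 s, in which the tool goes at most 62.5 mm and 10.7 degrees, less where a joint would pass 70% of its speed; a pose out of reach is approached as far as the arm can. A call with a gripper value outside its range is refused whole. The fingers move at their own pace and stop on an object; "force" is the grip in N (left out, the last holds). Time passes only in rows, so rows that repeat a pose let the fingers close. It gives the time, the measured TCP pose, the force, the opening and the grip force at its end, in the units of the state.
- get_obs(): the state, without advancing time (a new reading comes with each control period).
- camera(name): name is "scene" or "top"; returns a dict with "color" (480x640x3 uint8, red, green, blue), "range_z" (480x640 float32, m along the optical axis (not along the pixel's ray), 0 where there is no reading), "fx", "fy", "cx", "cy" (pixels), "k1" (the pictures are not rectified: a ray, as slopes to the right and down, at radius r is drawn at 1 + k1 r^2 times it, then the intrinsics apply), "R" (3x3) and "t" (3): a world point X has camera coordinates R X + t. Camera axes: x right, y down, z forward; pixel columns grow to the right and rows downward; lengths in m; the calibration is good to about 2 mm. A picture is of the moment at which its call begins.
- hand_in(): hands the job in; it is judged then, once.
The state is a dict: "clock": time; "joint_pos": joint angles; "joint_velocities": joint speeds; "tau": joint torques, N m; "position": TCP position; "ee_rot": TCP orientation; "ft_force": force on the tool from outside, world axes, zero at the start; "torque": the same for the moment, N m; "grip_width": opening from 0.0 (shut) to 1.0 (fully open); "grasp_force": force on a finger pad.
Only numpy, scipy, OpenCV 4.12 (cv2) and the standard library are available. Lean on these libraries where they do the work, as an engineer would, in place of code of your own. Each camera call takes 0.05 s, during which the arm holds its last target. There are 200 camera calls.

## Task

Hang the utensil caddy that stands on the table beside the one already on the rail: tilt it, hook its slanted rear strip over the rail's cleat, let it down and swing its foot in under the keeper ledge so that it hangs locked and upright, flat to the stand. Then slide it along to the right until it meets the rail's end stop, and let go. Do it gently, without forcing the sheet metal, and leave the label roll, the tongs and the thermometer where they lie.

Things in the scene. Friction and masses are not known exactly. Their poses are not given: they have to be found in the camera images.
- caddy: loose steel utensil caddy standing on the table, 0.25-0.5 kg: open box with two compartments, 70 mm deep (x), 110 mm wide (y), 80 mm high, 3 mm sheet. Origin: centre of its underside; x points to its rear, z up. Locked on the rail its origin is at stand x=-54.5 and z=55.2 mm plus the rail's height offset, foot against the sheet, foot's top 6 mm under the keeper.
- caddy_handle (a point): grip point in the black handle sleeve that rises from the middle of the caddy: sleeve 34 mm (x) by 12 mm (y) by 34 mm high, from 89 to 123 mm above the underside; the point is at caddy x=+5, y=0, z=108 mm. Grip across the 12 mm (y); the fingers may lean fore and aft.
- strip_edge (a point): middle of the rolled lower edge (radius 1.5 mm) of the caddy's rear strip, caddy x=+46.2, z=61.3 mm. The strip, 3 mm thick and 104 mm wide, slants down and back at 45 degrees from the rear wall (mid-plane x=+33.5, at z=74).
- foot_edge (a point): rear end of the caddy's level rear foot (3 mm thick, middle at z=11.5, 104 mm wide), at caddy x=+54.5 mm, edge turned down to z=2.5. Upright, the foot strikes the keeper before the strip can pass the cleat: enter tilted by 12 degrees or more (top towards the stand, foot out), seat, then swing the foot in under the keeper.
- rail_stand: fixed steel stand: upright sheet 324 mm wide, 150 high, with an aluminium rail 300 mm long on its front. Origin: on the table under the middle of the sheet's front face (plane x=0); x points into the stand, away from the robot, y left along the rail, z up. A like caddy, part of the rail, hangs at y=+33 to +143. Rail back plate: 3 mm thick, to 5.7 mm above the middle of the cleat edge.
- cleat_drawn (a point): drawn place of the middle of the cleat's edge (centre of its 1.5 mm radius), stand x=-18, y=0, z=122 mm. The cleat, 3 mm thick, rises at 45 degrees from the back plate to it; the pocket behind is open upwards. The rail is clamped in upright slots: all of it (cleat, keeper, stop) sits up to 14 mm higher or lower than drawn; this offset is not reported and must be felt or seen.
- keeper_drawn (a point): drawn place of the front edge of the level keeper ledge below the cleat, stand x=-15, z=76 mm (middle of its 3 mm thickness); it moves with the rail, always 46 mm under the cleat edge. It runs the whole rail, and keeps a hung caddy's foot from rising.
- rail_stop (a point): on the inner face of the rail's right end stop, a 3 mm upright plate at stand y=-145 mm that reaches out to x=-40, 62 mm high (drawn z=74.5 to 136.5). The caddy's side, 55 mm from its middle, is to meet it: caddy origin then at stand y=-90. The point is at stand x=-30, z=112.
- label_roll: bystander: white label roll lying flat, 77 mm across, 25 mm high; origin: centre of underside
- tongs: bystander: steel tongs lying on the table, 257 mm long (its y), 59 mm wide, 22 mm high; origin: centre of underside
- probe_thermometer: bystander: probe thermometer, 179 mm long (its y), 26 mm wide, 16 mm high; origin: centre of underside

How it is judged:
At the end, for the whole second after the job is handed in: The caddy hangs released and at rest, strip behind the cleat and foot under the keeper, upright within 3 degrees, square to the stand within 3 degrees, its middle 54.5 mm before the sheet within 3.5 mm, side within 3 mm of the end stop; no push on the stand over 40 N; bystanders moved under 30 mm (x of caddy in the frame of rail_stand between -0.0585 and -0.0515 m and y of caddy in the frame of rail_stand between -0.0925 and -0.0865 m and z of caddy in the frame of rail_stand between 0.038 and 0.0725 m and angle between caddy's own z axis and vertical below 0.06 rad and angle between the y axis of caddy and the y axis of rail_stand, either way round below 0.05 rad and contact force between caddy and rail_stand above 1 N and linear speed of caddy below 0.01 m/s); the robot touches nothing.
It fails at once if the caddy is pressed or knocked against the stand or its rail with more than 40 N (contact force between caddy and rail_stand above 40 N).
It fails at once if the label roll, the tongs or the thermometer is moved by more than 30 mm (distance of any of label_roll, tongs, probe_thermometer from where it was at the start of the episode above 0.03 m).
It also fails if it takes over 48 s, if anything falls off the work surface, if the arm or the gripper's body presses on something with over 40 N, if the wrist force passes 120 N, or if a joint passes its speed limit or range.

## Working session

There is one attempt and no reset: what is moved stays moved. The work goes in short steps, Python scripts to look and compute and a tool call to move; the robot and the scene stay as the last step left them, time stands still between calls to the robot, and variables do not carry over. Pictures are saved under pics/ and viewed, at most 10 in all, crops included, and the job is handed in when it is done.

Besides the shell and the picture viewer there is one more tool, called after "Request:" by a JSON object that holds its "api" and its "payload". move_arm: Moves the arm, as the interface text tells. Its arguments: {"type":"object","properties":{"plan":{"type":"array","items":{"type":"object","properties":{"delta_pos":{"type":"array","items":{"type":"number"}},"turn":{"type":"array","items":{"type":"number"}},"fingers":{"type":"number"}}}},"force":{"type":"number"}},"required":["plan"]}

```bash
mkdir -p pics
cat > h.py <<'E'
import numpy as np, cv2
from workcell import get_obs, camera, hand_in, tip_reach
def cloud(c):
    v,u=np.mgrid[0:480,0:640]
    xd=(u-c['cx'])/c['fx']; yd=(v-c['cy'])/c['fy']; x,y=xd.copy(),yd.copy()
    for _ in range(15):
        f=1+c['k1']*(x*x+y*y); x=xd/f; y=yd/f
    z=c['range_z']; P=np.stack([x*z,y*z,z],-1)
    return (P-np.array(c['t']))@np.array(c['R'])
E
python3 - <<'E'
from h import *
o=get_obs(); print({k:np.round(v,4).tolist() for k,v in o.items()}, tip_reach)
for n in('scene','top'):
    c=camera(n); cv2.imwrite(f'pics/{n}0.png',c['color'][:,:,::-1]); np.savez(f'{n}0.npz',**c)
    print(n,c['fx'],c['k1'],np.round(c['R'],3).tolist(),np.round(c['t'],3), 'cam at',-np.array(c['R']).T@c['t'])
E
```

```text
{'clock': 0.0, 'joint_pos': [-1.3376, 0.3328, -0.0647, 1.461, 0.0216, 1.3499, -0.0885], 'joint_velocities': [0.0006, 0.0004, 0.0016, 0.0016, -0.0004, 0.0012, -0.0014], 'tau': [-0.0007, -62.5433, 0.0488, -39.1615, 0.0162, 0.0096, -0.0], 'position': [0.1581, 0.6043, 0.2415], 'ee_rot': [0.1275, 0.9918, -0.0007, -0.0], 'ft_force': [0.0303, 0.5471, 0.0913], 'torque': [0.0269, 0.0331, -0.0391], 'grasp_force': 0.0, 'grip_width': 1.0011} 0.011
scene 570.2677132822445 -0.08829849068261472 [[0.575, -0.818, -0.005], [-0.592, -0.412, -0.693], [0.565, 0.401, -0.721]] [-0.325  0.372  0.836] cam at [-0.06542778 -0.44830695  0.85911764]
top 577.9728062373044 -0.12388200834803581 [[-0.028, -0.999, 0.024], [-0.987, 0.024, -0.158], [0.157, -0.029, -0.987]] [-0.047  0.529  1.039] cam at [ 0.35839258 -0.02988526  1.11034729]
```

View pics/scene0.png

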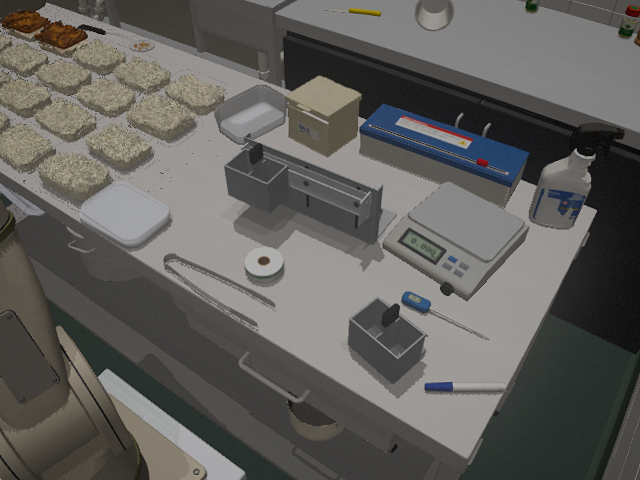

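View pics/top0.png

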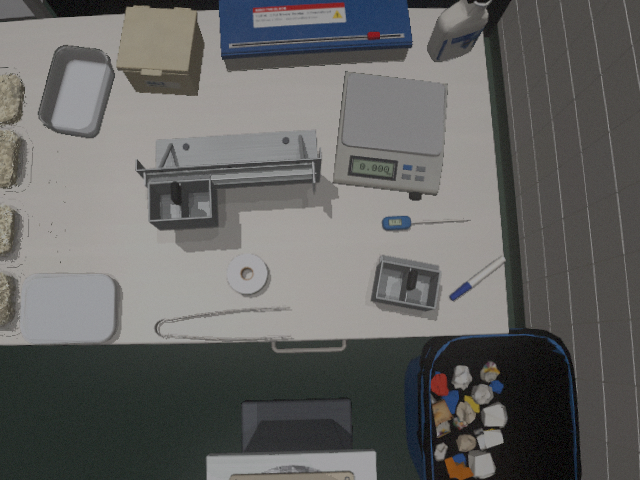

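The scene view shows the stand around (300,190), with the hung caddy at its left end, and the loose caddy at (388,335). In the top view the loose caddy is at (406,283) and the end stop at (318,165). The label roll (247,274), the tongs and the thermometer (425,222) are clear of the caddy. Next I measure with the depth clouds.

Run:
```python
from h import *
for n in('scene','top'):
    c=dict(np.load(n+'0.npz')); P=cloud(c); V=c['range_z']>0
    X,Y,Z=P[...,0],P[...,1],P[...,2]; col=c['color'].astype(int)
    bx=(160,460,290,405) if n=='x' else None
    # caddy rim
    loc=V&(X>0.3)&(X<.62)&(Y<-.05)&(Y>-.5)&(Z>.03)&(Z<.14)
    s=P[loc]; print(n,'caddy region',len(s),s.min(0),s.max(0))
    rim=loc&(abs(Z-.08)<.006); r=P[rim][:,:2].astype(np.float32); print('rim',cv2.minAreaRect(r))
    hd=loc&(Z>.095); q=P[hd]; print('handle',len(q),q.mean(0),cv2.minAreaRect(q[:,:2].astype(np.float32)),np.percentile(q[:,2],95))
    st=V&(X>.5)&(X<.85)&(Y>-.15)&(Y<.5)&(Z>.02)&(Z<.22); s=P[st]; print('stand',len(s),np.percentile(s,[1,99],axis=0))
    h,e=np.histogram(s[:,2],bins=np.arange(.02,.2,.005)); print(h)
    tp=st&(abs(Z-.15)<.004); print('sheet top',tp.sum(),cv2.minAreaRect(P[tp][:,:2].astype(np.float32)))
    vis=(col[:,:,::-1]).astype(np.uint8)
    box=(150,400,120,250) if n=='scene' else (350,460,130,330)
    if n=='scene': a=[vis[125:255,205:405],vis[285:390,330:440]]
    else: a=[vis[115:240,130:335],vis[245:320,360:450]]
    a=[cv2.resize(i,(400,int(i.shape[0]*400/i.shape[1]))) for i in a]
    H=max(i.shape[0] for i in a); a=[cv2.copyMakeBorder(i,0,H-i.shape[0],0,0,cv2.BORDER_CONSTANT) for i in a]
    cv2.imwrite(f'pics/c_{n}.png',np.hstack(a))
a,b=cv2.imread('pics/c_scene.png'),cv2.imread('pics/c_top.png')
m=np.vstack([a,b]); print(m.shape); cv2.imwrite('pics/crop1.png',m[:600] if m.shape[0]<=600 else cv2.resize(m,(int(800*600/m.shape[0]),600)))
```

```text
scene caddy region 3062 [ 0.4081429  -0.28192855  0.03000765] [ 0.51325334 -0.15854514  0.12664804]
rim ((0.4556262493133545, -0.22012829780578613), (0.11259302496910095, 0.07464809715747833), 78.19180297851562)
handle 269 [ 0.45607348 -0.22263213  0.11473952] ((0.45933854579925537, -0.22126290202140808), (0.01279748696833849, 0.035786937922239304), 77.70658874511719) 0.1250247696537857
stand 10963 [[ 0.50751273 -0.14721118  0.02185827]
 [ 0.84412828  0.47398362  0.17287381]]
[388 516 341 377 396 398 458 388 440 853 170 140 478 385 316 330 334 341
 263 360 409 542 630 508 537 332 121  32  25  26  29  34  57   9   0]
sheet top 372 ((0.6427483558654785, 0.09287280589342117), (0.08706055581569672, 0.32386547327041626), 2.4373831748962402)
top caddy region 1566 [ 0.41087764 -0.28530091  0.03016141] [ 0.51083483 -0.16167663  0.12870715]
rim ((0.45724475383758545, -0.22321665287017822), (0.11155924946069717, 0.07260712236166), 77.7283706665039)
handle 169 [ 0.45988658 -0.22208774  0.11892352] ((0.4606711268424988, -0.22348764538764954), (0.012250890955328941, 0.031960975378751755), 76.84566497802734) 0.12582547293483679
stand 11734 [[ 0.50607031 -0.14787791  0.02080257]
 [ 0.84670368  0.47176077  0.18007806]]
[1092  535  208  253  215  348  394  466 1043 1260  237  172  484  200
  136  147  137  151  201  485  562  650  673  412  553  311  208   18
   15   13   15   21  103   16    0]
sheet top 467 ((0.6425983905792236, 0.09079165756702423), (0.08566215634346008, 0.3235923647880554), 2.5237765312194824)
(714, 800, 3)
```

View pics/crop1.png

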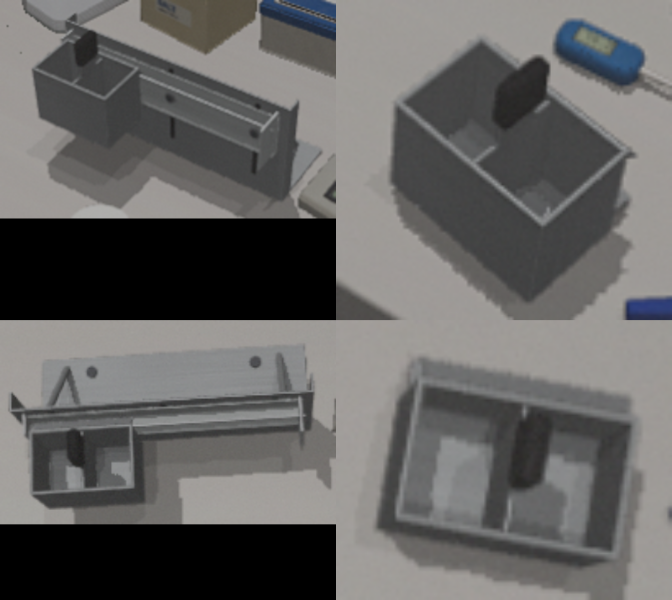

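Run:
```python
from h import *
from scipy import stats
a=np.deg2rad(2.5); xs=np.array([np.cos(a),np.sin(a),0]); ys=np.array([-np.sin(a),np.cos(a),0])
for n in('scene','top'):
    c=dict(np.load(n+'0.npz')); P=cloud(c); V=c['range_z']>0
    col=c['color'].astype(int); Q=P[V]; C=col[V]; Z=Q[:,2]
    O=np.array([.645,.09,0]) 
    S=(Q-O)@np.stack([xs,ys,[0,0,1]]).T
    # sheet front face / sheet line
    m=(S[:,1]>-.13)&(S[:,1]<.0)&(Z>.03)&(Z<.07)&(abs(S[:,0])<.04)
    if m.sum()>50:
        g=S[m]; 
        for _ in range(3):
            k=np.polyfit(g[:,1],g[:,0],1); r=g[:,0]-np.polyval(k,g[:,1]); g=g[abs(r)<.004]
        print(n,'front face x,slope',k[1],k[0],len(g))
    m=(abs(Z-.15)<.003)&(abs(S[:,0])<.015)&(S[:,1]>-.165)&(S[:,1]<.165)
    k=np.polyfit(S[m,1],S[m,0],1);print(n,'top line',m.sum(),k[1],k[0],np.percentile(S[m,0],[5,50,95]),np.percentile(S[m,1],[0,1,99,100]))
    # end stop: y about -.145
    m=(abs(S[:,1]+.1465)<.012)&(S[:,0]<-.008)&(S[:,0]>-.045)&(Z>.06)&(Z<.17)
    if m.any(): print('stop z pct',m.sum(),np.percentile(Z[m],[50,90,97,100]),'x',np.percentile(S[m,0],[0,3,50]),'y',np.percentile(S[m,1],[3,50,97]))
    # back plate/cleat profile (x vs z) in y -0.12..0.0
    m=(S[:,1]>-.12)&(S[:,1]<.01)&(S[:,0]<.004)&(S[:,0]>-.04)&(Z>.07)
    for lo in np.arange(-.03,.004,.003):
        q=Z[m&(S[:,0]>=lo)&(S[:,0]<lo+.003)]
        if len(q): print('  x%.3f n%d z'%(lo,len(q)),np.round(np.percentile(q,[5,50,95]),4))
    # hung vs loose
    m=(S[:,1]>.03)&(S[:,1]<.146)&(S[:,0]<-.02)&(S[:,0]>-.1)
    dark=C.sum(1)<150
    hh=m&(Z>.155); lh=(Q[:,0]>.4)&(Q[:,0]<.52)&(Q[:,1]<-.15)&(Q[:,1]>-.3)&(Z>.1)
    print('handle top hung',np.percentile(Z[hh],[80,90,97]),'loose',np.percentile(Z[lh],[80,90,97]),hh.sum(),lh.sum(), 'hung ctr',S[hh].mean(0))
    rr=m&(abs(Z-.137)<.018); lr=(Q[:,0]>.4)&(Q[:,0]<.52)&(Q[:,1]<-.15)&(Q[:,1]>-.3)&(abs(Z-.08)<.012)
    f=lambda z:np.histogram(z,bins=np.arange(.068,.16,.002))
    hz=f(Z[rr])[0];lz=f(Z[lr])[0]; e=f(Z[rr])[1]
    print('hung rim',[(round(e[i],3),int(hz[i])) for i in range(len(hz)) if hz[i]]);print('loose rim',[(round(e[i],3),int(lz[i])) for i in range(len(lz)) if lz[i]])
    if n=='top':
        m2=rr&(Z>.12); print(cv2.minAreaRect(S[m2][:,:2].astype(np.float32)))
```

```text
scene front face x,slope 0.019806491449529045 0.004676975821098881 634
scene top line 1 0.007450330236871944 0.12397543239318116 [0.01490066 0.01490066 0.01490066] [0.06009521 0.06009521 0.06009521 0.06009521]
stop z pct 102 [0.11591342 0.14114142 0.14299012 0.14432892] x [-0.0233045  -0.02255737 -0.017066  ] y [-0.14423965 -0.14308597 -0.14079996]
  x-0.003 n50 z [0.127  0.1293 0.1317]
  x-0.000 n42 z [0.0848 0.1277 0.1301]
  x0.003 n13 z [0.0834 0.085  0.1028]
handle top hung [0.18216863 0.18374732 0.18504283] loose [0.12352145 0.12463293 0.12546902] 182 239 hung ctr [-0.03642572  0.08726846  0.17241664]
hung rim [(np.float64(0.118), 20), (np.float64(0.12), 53), (np.float64(0.122), 56), (np.float64(0.124), 65), (np.float64(0.126), 55), (np.float64(0.128), 65), (np.float64(0.13), 63), (np.float64(0.132), 57), (np.float64(0.134), 69), (np.float64(0.136), 55), (np.float64(0.138), 60), (np.float64(0.14), 94), (np.float64(0.142), 53), (np.float64(0.144), 13), (np.float64(0.146), 2), (np.float64(0.148), 1), (np.float64(0.15), 2), (np.float64(0.152), 5), (np.float64(0.154), 6)]
loose rim [(np.float64(0.068), 102), (np.float64(0.07), 96), (np.float64(0.072), 123), (np.float64(0.074), 113), (np.float64(0.076), 108), (np.float64(0.078), 127), (np.float64(0.08), 222), (np.float64(0.082), 120), (np.float64(0.084), 16), (np.float64(0.086), 2), (np.float64(0.09), 2)]<stdin>:17: RankWarning: Polyfit may be poorly conditioned
Traceback (most recent call last):
TypeError: expected non-empty vector for x
```

Run:
```python
from h import *
a=np.deg2rad(2.3); R=np.stack([[np.cos(a),np.sin(a),0],[-np.sin(a),np.cos(a),0],[0,0,1]])
O=np.array([.645,.09,0])+.0198*R[0]; print('O',O)
for n in('scene','top'):
    c=dict(np.load(n+'0.npz')); P=cloud(c); Q=P[c['range_z']>0]; S=(Q-O)@R.T; Z=S[:,2]
    m=(abs(S[:,0])<.012)&(abs(S[:,1])<.17)&(Z>.143)&(Z<.156)
    k=np.polyfit(S[m,1],S[m,0],1); print(n,'sheet top',m.sum(),k,np.percentile(S[m,0],[5,50,95]),np.percentile(S[m,1],[.5,2,98,99.5]))
    m=(abs(S[:,1]+.1465)<.012)&(S[:,0]<-.015)&(S[:,0]>-.045)&(Z>.08)&(Z<.17)
    print('stop',m.sum(),'z',np.percentile(Z[m],[50,90,97]),'x',np.percentile(S[m,0],[0,3,50]),'y',np.percentile(S[m,1],[3,25,50,75,97]))
    m=(S[:,1]>-.12)&(S[:,1]<.01)&(S[:,0]<-.010)&(S[:,0]>-.03)&(Z>.11)
    e=S[m]; print('cleat x,z',len(e),np.percentile(e[:,0],[5,50,95]),np.percentile(e[:,2],[5,50,95]))
    m=(S[:,1]>.02)&(S[:,1]<.155)&(S[:,0]<-.02)&(S[:,0]>-.11)&(Z>.136)&(Z<.147)
    print('hung rim',cv2.minAreaRect(S[m][:,:2].astype(np.float32)),'z',np.percentile(Z[m],[50,80,90]))
    m=(S[:,1]>.02)&(S[:,1]<.155)&(S[:,0]<-.02)&(S[:,0]>-.11)&(Z>.155)
    print('hung handle top',np.percentile(Z[m],[80,90,97]), cv2.minAreaRect(S[m][:,:2].astype(np.float32)))
```

```text
O [0.66478405 0.09079461 0.        ]
scene sheet top 511 [ 0.00368693 -0.00035185] [-0.00329274 -0.00057226  0.0027778 ] [-0.15881024 -0.1574803   0.16091387  0.16343236]
stop 180 z [0.11569193 0.13996529 0.14290679] x [-0.04260523 -0.04150331 -0.02991186] y [-0.14516657 -0.14391084 -0.14327441 -0.1427789  -0.14099367]
cleat x,z 84 [-0.02187992 -0.01991393 -0.0175101 ] [0.12619159 0.12879467 0.13136304]
hung rim ((-0.05660771578550339, 0.0936802476644516), (0.11806274205446243, 0.07185591012239456), 89.70701599121094) z [0.14046625 0.14215463 0.14316853]
hung handle top [0.18226924 0.18380364 0.18524192] ((-0.05075094848871231, 0.08829274773597717), (0.013962915167212486, 0.035408537834882736), 84.51299285888672)
top sheet top 551 [0.00214194 0.00075589] [-0.00125471  0.0004194   0.0032969 ] [-0.15979938 -0.15798673  0.16027664  0.161224  ]
stop 79 z [0.1305091  0.14287001 0.14367091] x [-0.04143876 -0.0409237  -0.02622978] y [-0.14766512 -0.14566043 -0.14431541 -0.14372066 -0.13581879]
cleat x,z 329 [-0.01992111 -0.01579523 -0.01060109] [0.12164711 0.1267508  0.13098294]
hung rim ((-0.0555737167596817, 0.0914471447467804), (0.11759063601493835, 0.0710286796092987), 89.98467254638672) z [0.14109113 0.14263618 0.14351983]
hung handle top [0.18378304 0.1846025  0.18622992] ((-0.049614112824201584, 0.08844694495201111), (0.011602647602558136, 0.0350819006562233), 87.73345184326172)
```

```bash
cat > n.py <<'E'
import sys, json, os
from h import *
from scipy.spatial.transform import Rotation as Ro
# stand & caddy estimates
SO=np.array([.6638,.0913,0]); SY=np.deg2rad(2.15)
def down(yaw,tilt=0): # tool z down, tool y along +y of frame yaw; tilt: top towards +x
    return Ro.from_euler('z',yaw)*Ro.from_euler('y',tilt)*Ro.from_matrix(np.diag([-1.,1,-1]))
def load():
    if os.path.exists('cmd.json'):
        d=json.load(open('cmd.json')); return np.array(d[0]),Ro.from_quat(d[1])
    o=get_obs(); return np.array([.158,.605,.242]),Ro.from_quat(o['ee_rot'])
def done(d,t=(0,0,0)): # record last row of a move
    p,r=load(); p=p+r.apply(d); r=r*Ro.from_rotvec(t); json.dump([p.tolist(),r.as_quat().tolist()],open('cmd.json','w'))
def to(p1,r1):
    p,r=load(); print('delta',np.round(r.inv().apply(np.array(p1)-p),4).tolist(),'turn',np.round((r.inv()*r1).as_rotvec(),4).tolist())
def stand(v): return SO+Ro.from_euler('z',SY).apply(v)
def obs():
    o=get_obs(); p,r=load()
    print('t',o['clock'],'pos',np.round(o['position'],4),'err mm',np.round((np.array(o['position'])-p)*1e3,1),'rot err mrad',np.round((Ro.from_quat(o['ee_rot'])*r.inv()).as_rotvec()*1e3,1),'F',np.round(o['ft_force'],1),'T',np.round(o['torque'],2),'grip',round(o['grip_width'],3),round(o['grasp_force'],1))
E
python3 - <<'E'
from n import *
Rg=down(np.deg2rad(-12.2))
for p in [(.42,.38,.28),(.5,.05,.28),(.46,-.2223,.25),(.46,-.2223,.16),(.46,-.2223,.10)]: to(p,Rg)
E
```

```text
delta [-0.3104, -0.1514, -0.0378] turn [-0.0013, 0.0, -0.0429]
delta [-0.4713, -0.4505, -0.0374] turn [-0.0013, 0.0, -0.0429]
delta [-0.5015, -0.724, -0.007] turn [-0.0013, 0.0, -0.0429]
delta [-0.5015, -0.7239, 0.083] turn [-0.0013, 0.0, -0.0429]
delta [-0.5015, -0.7238, 0.143] turn [-0.0013, 0.0, -0.0429]
```

Request:
{"api": "move_arm", "payload": {"plan": [{"delta_pos":[-0.06,-0.03,-0.01],"turn":[0,0,0],"fingers":0.1},{"delta_pos":[-0.11,-0.055,-0.02],"turn":[0,0,0],"fingers":0.1},{"delta_pos":[-0.16,-0.08,-0.03],"turn":[0,0,0],"fingers":0.1},{"delta_pos":[-0.21,-0.105,-0.038],"turn":[0,0,0],"fingers":0.2},{"delta_pos":[-0.26,-0.13,-0.038],"turn":[0,0,0],"fingers":0.2},{"delta_pos":[-0.31,-0.155,-0.038],"turn":[0,0,-0.043],"fingers":0.2},{"delta_pos":[-0.345,-0.2,-0.038],"turn":[0,0,-0.043],"fingers":0.2},{"delta_pos":[-0.375,-0.25,-0.038],"turn":[0,0,-0.043],"fingers":0.2},{"delta_pos":[-0.4,-0.3,-0.038],"turn":[0,0,-0.043],"fingers":0.2},{"delta_pos":[-0.425,-0.35,-0.038],"turn":[0,0,-0.043],"fingers":0.2},{"delta_pos":[-0.45,-0.4,-0.038],"turn":[0,0,-0.043],"fingers":0.2},{"delta_pos":[-0.47,-0.45,-0.038],"turn":[0,0,-0.043],"fingers":0.2}]}}

```text
clock: 1.6
position: [0.499, 0.0484, 0.2801]
ee_rot: [0.106, 0.994, 0.0, -0.0]
ft_force: [-0.2, 0.0, -0.6]
grip_width: 0.796
grasp_force: 0.0
```

Run:
```python
from n import *
done([-.47,-.45,-.038],[0,0,-.043]); obs()
Rg=down(np.deg2rad(-12.2))
for p in [(.46,-.2223,.25),(.46,-.2223,.13),(.46,-.2223,.10)]: to(p,Rg)
```

```text
t 1.6 pos [0.499  0.0484 0.2801] err mm [-23.3 -17.3   0.2] rot err mrad [ -0.   0. -43.] F [-0.2  0.  -0.6] T [ 0.04 -0.06 -0.03] grip 0.796 0.0
delta [0.0126, -0.2945, 0.0299] turn [0.0, -0.0002, 0.0429]
delta [0.0125, -0.2945, 0.1499] turn [0.0, -0.0002, 0.0429]
delta [0.0125, -0.2945, 0.1799] turn [0.0, -0.0002, 0.0429]
```

Run:
```python
from n import *
json.dump([[.158,.605,.242],[.1275,.9918,-.0007,0]],open('cmd.json','w'))
done([-.47,-.45,-.038],[0,0,-.043]); obs()
Rg=down(np.deg2rad(-12.2))
for p in [(.46,-.2223,.25),(.46,-.2223,.13),(.46,-.2223,.10)]: to(p,Rg)
```

```text
t 1.6 pos [0.499  0.0484 0.2801] err mm [ 0.1 -2.4 -0.6] rot err mrad [ 1.4  0.  -0.4] F [-0.2  0.  -0.6] T [ 0.04 -0.06 -0.03] grip 0.796 0.0
delta [-0.0196, -0.2751, 0.0311] turn [-0.0014, 0.0001, 0.0002]
delta [-0.0196, -0.275, 0.1511] turn [-0.0014, 0.0001, 0.0002]
delta [-0.0196, -0.2749, 0.1811] turn [-0.0014, 0.0001, 0.0002]
```

Request:
{"api": "move_arm", "payload": {"plan": [{"delta_pos":[-0.005,-0.05,0.0],"turn":[0,0,0],"fingers":0.3},{"delta_pos":[-0.01,-0.1,0.0],"turn":[0,0,0],"fingers":0.3},{"delta_pos":[-0.015,-0.15,0.01],"turn":[0,0,0],"fingers":0.3},{"delta_pos":[-0.02,-0.2,0.02],"turn":[0,0,0],"fingers":0.3},{"delta_pos":[-0.02,-0.25,0.03],"turn":[0,0,0],"fingers":0.3},{"delta_pos":[-0.02,-0.275,0.06],"turn":[0,0,0],"fingers":0.3},{"delta_pos":[-0.02,-0.275,0.09],"turn":[0,0,0],"fingers":0.3},{"delta_pos":[-0.02,-0.275,0.12],"turn":[0,0,0],"fingers":0.3},{"delta_pos":[-0.02,-0.275,0.12],"turn":[0,0,0],"fingers":0.3}]}}

```text
clock: 2.72
position: [0.459, -0.2221, 0.1585]
ee_rot: [0.106, 0.994, 0.0, -0.002]
ft_force: [0.1, 0.5, 1.3]
grip_width: 0.698
grasp_force: 0.0
```

Run:
```python
from n import *
done([-.02,-.275,.12]); obs()
Rg=down(np.deg2rad(-12.2)); to((.46,-.2223,.1),Rg)
c=camera('scene'); i=c['color'][230:430,310:530,::-1]; cv2.imwrite('pics/g1.png',cv2.resize(i,None,fx=2.5,fy=2.5))
```

```text
t 2.725 pos [ 0.459  -0.2221  0.1585] err mm [-1.4  0.2 -2.6] rot err mrad [ 2.1  4.1 -0.3] F [0.1 0.5 1.3] T [-0.01 -0.05  0.05] grip 0.698 0.0
delta [0.0004, 0.0001, 0.0611] turn [-0.0014, 0.0001, 0.0002]
```

View pics/g1.png

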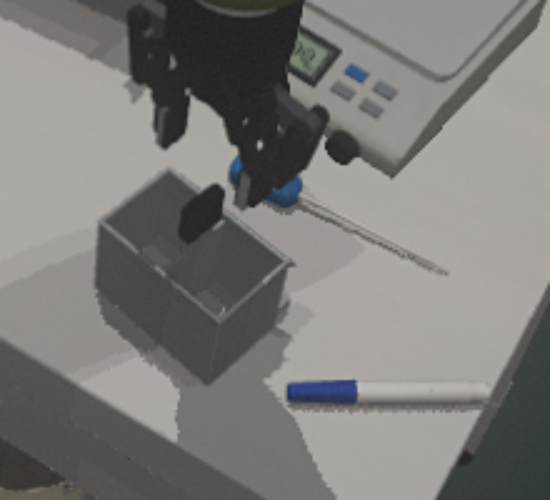

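The fingers straddle the handle squarely, with the handle at about (200,213) in the crop. I descend and grip.

Request:
{"api": "move_arm", "payload": {"plan": [{"delta_pos":[0,0,0.02],"turn":[0,0,0],"fingers":0.4},{"delta_pos":[0,0,0.04],"turn":[0,0,0],"fingers":0.5},{"delta_pos":[0,0,0.06],"turn":[0,0,0],"fingers":0.5},{"delta_pos":[0,0,0.06],"turn":[0,0,0],"fingers":0.5},{"delta_pos":[0,0,0.06],"turn":[0,0,0],"fingers":0.75},{"delta_pos":[0,0,0.06],"turn":[0,0,0],"fingers":0.85},{"delta_pos":[0,0,0.06],"turn":[0,0,0],"fingers":1},{"delta_pos":[0,0,0.06],"turn":[0,0,0],"fingers":1},{"delta_pos":[0,0,0.06],"turn":[0,0,0],"fingers":1},{"delta_pos":[0,0,0.06],"turn":[0,0,0],"fingers":1},{"delta_pos":[0,0,0.06],"turn":[0,0,0],"fingers":1}], "force": 70}}

```text
clock: 4.15
position: [0.4613, -0.2224, 0.1014]
ee_rot: [0.106, 0.994, 0.0, 0.001]
ft_force: [-1.0, 2.8, 7.7]
grip_width: 0.128
grasp_force: 68.7
```

Run:
```python
from n import *
done([0,0,.06]); obs()
```

```text
t 4.15 pos [ 0.4613 -0.2224  0.1014] err mm [0.9 0.1 0.3] rot err mrad [ 1.9 -2.   0.4] F [-1.   2.8  7.7] T [ 0.42  0.19 -0.04] grip 0.128 68.7
```

```bash
cat >> n.py <<'E'
OFF=.0045; TC=np.array([.0053,0,.1014]); ST=np.array([.0462,0,.0613])
def hang(sx,y,sz,tilt,tc=None): # strip edge at stand x=sx, z=sz (incl. offset), caddy middle y, tilt deg -> TCP world pose
    tc=TC if tc is None else tc
    t=Ro.from_euler('y',np.deg2rad(tilt)); v=np.array([sx,y,sz])+t.apply(tc-ST)
    return stand(v), down(SY,np.deg2rad(tilt))
E
python3 - <<'E'
from n import *
p,r=load(); to(p+[0,0,.13],r)
for a in [(-.065,-.06,.155,0),(-.065,-.06,.155,20)]: P=hang(*a); print(P[0]); to(*P)
E
```

```text
delta [-0.0, -0.0002, -0.13] turn [0.0, 0.0, 0.0]
[0.5602255  0.02736932 0.1951    ]
delta [-0.0449, 0.2652, -0.0944] turn [-0.0014, -0.0001, -0.2502]
[0.57639568 0.02797638 0.2066703 ]
delta [-0.0606, 0.2691, -0.1059] turn [0.0423, 0.3472, -0.2479]
```

Request:
{"api": "move_arm", "payload": {"plan": [{"delta_pos":[0,0,-0.02],"turn":[0,0,0],"fingers":1},{"delta_pos":[0,0,-0.06],"turn":[0,0,0],"fingers":1},{"delta_pos":[0,0,-0.1],"turn":[0,0,0],"fingers":1},{"delta_pos":[-0.005,0.03,-0.12],"turn":[0.0,0.04,-0.03],"fingers":1},{"delta_pos":[-0.015,0.07,-0.12],"turn":[0.01,0.09,-0.06],"fingers":1},{"delta_pos":[-0.025,0.11,-0.12],"turn":[0.015,0.14,-0.1],"fingers":1},{"delta_pos":[-0.035,0.15,-0.12],"turn":[0.02,0.19,-0.14],"fingers":1},{"delta_pos":[-0.045,0.19,-0.12],"turn":[0.03,0.24,-0.18],"fingers":1},{"delta_pos":[-0.053,0.23,-0.115],"turn":[0.036,0.29,-0.21],"fingers":1},{"delta_pos":[-0.06,0.255,-0.11],"turn":[0.04,0.33,-0.235],"fingers":1},{"delta_pos":[-0.0605,0.269,-0.106],"turn":[0.0423,0.3472,-0.2479],"fingers":1},{"delta_pos":[-0.0605,0.269,-0.106],"turn":[0.0423,0.3472,-0.2479],"fingers":1}]}}

```text
clock: 5.65
position: [0.5762, 0.028, 0.2057]
ee_rot: [-0.019, 0.985, -0.003, -0.174]
ft_force: [0.2, -0.3, -3.7]
grip_width: 0.127
grasp_force: 68.7
```

Run:
```python
from n import *
done([-.0605,.269,-.106],[.0423,.3472,-.2479]); obs()
ims=[]
for n in('scene','top'):
    c=camera(n); np.savez(n+'1.npz',**c); i=c['color'][...,::-1]
    i=i[110:290,180:420] if n=='scene' else i[110:290,110:350]
    ims.append(cv2.resize(i,(400,300)))
cv2.imwrite('pics/h1.png',cv2.resize(np.hstack(ims),(800,300)))
```

```text
t 5.65 pos [0.5762 0.028  0.2057] err mm [-0.1  0.1 -1.1] rot err mrad [1.  0.6 0.8] F [ 0.2 -0.3 -3.7] T [-0.02 -0.66  0.01] grip 0.127 68.7
```

View pics/h1.png

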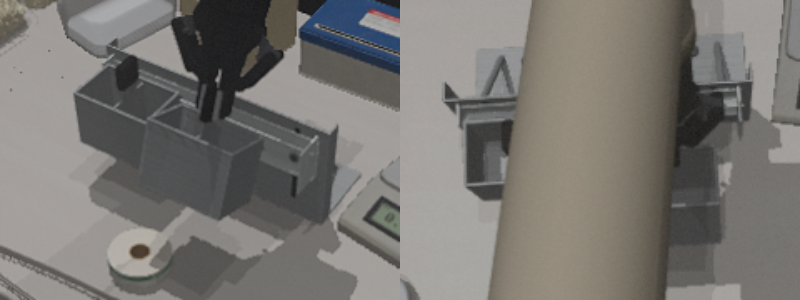

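The caddy is held tilted in front of the rail. In the scene crop its front wall is around (200,165), while the top camera is blocked by the arm. I check its pose in the hand from the scene depth.

```bash
cat > chk.py <<'E'
from n import *
def chk(c):
    o=get_obs(); R=Ro.from_quat(o['ee_rot'])*Ro.from_matrix(np.diag([-1.,1,-1])); O=np.array(o['position'])-R.apply(TC)
    Q=cloud(c)[c['range_z']>0]; L=R.inv().apply(Q-O)
    m=(abs(L[:,0]+.035)<.008)&(abs(L[:,1])<.05)&(L[:,2]>.01)&(L[:,2]<.072); g=L[m]
    for _ in range(3):
        A=np.c_[g[:,1],g[:,2]-.04,np.ones(len(g))]; k=np.linalg.lstsq(A,g[:,0],rcond=None)[0]; g=g[abs(g[:,0]-A@k)<.004]
    print('front wall in pred. frame: slope y,z, x0',np.round(k,4),len(g))
    m=(abs(L[:,0])<.045)&(abs(L[:,1])<.062)&(abs(L[:,2]-.08)<.008); q=L[m]
    f=q[abs(q[:,0]+.034)<.005]; print('front rim z pct',np.round(np.percentile(f[:,2],[50,90,97]),4),len(f),'y ext',np.round(np.percentile(f[:,1],[1,99]),4))
    m=(abs(L[:,1]+.055)<.008)&(L[:,0]>-.03)&(L[:,0]<.03)&(L[:,2]>.01)&(L[:,2]<.072); print('right side y',np.round(np.percentile(L[m,1],[10,50,90]),4),m.sum())
if __name__=='__main__': chk(dict(np.load('scene1.npz')))
E
python3 chk.py
```

```text
front wall in pred. frame: slope y,z, x0 [-0.005   0.003  -0.0352] 1512
front rim z pct [0.0773 0.0813 0.0818] 293 y ext [-0.0527  0.0559]
right side y [-0.0528 -0.0519 -0.051 ] 438
```

Run:
```python
from n import *
for a in [(-.0095,-.06,.155,21),(-.0095,-.06,.140,21),(-.0095,-.06,.1235,21)]: to(*hang(*a))
```

```text
delta [-0.053, 0.0001, -0.0197] turn [-0.0, 0.0174, -0.0]
delta [-0.0581, 0.0001, -0.0056] turn [-0.0, 0.0174, -0.0]
delta [-0.0637, 0.0001, 0.0099] turn [-0.0, 0.0174, -0.0]
```

Request:
{"api": "move_arm", "payload": {"plan": [{"delta_pos":[-0.02,0,-0.008],"turn":[0,0.006,0],"fingers":1},{"delta_pos":[-0.04,0,-0.015],"turn":[0,0.012,0],"fingers":1},{"delta_pos":[-0.053,0,-0.0197],"turn":[0,0.0174,0],"fingers":1},{"delta_pos":[-0.053,0,-0.0197],"turn":[0,0.0174,0],"fingers":1},{"delta_pos":[-0.0555,0,-0.0127],"turn":[0,0.0174,0],"fingers":1},{"delta_pos":[-0.0581,0,-0.0056],"turn":[0,0.0174,0],"fingers":1},{"delta_pos":[-0.0581,0,-0.0056],"turn":[0,0.0174,0],"fingers":1}]}}

```text
clock: 6.62
position: [0.6322, 0.0297, 0.191]
ee_rot: [-0.018, 0.983, -0.003, -0.183]
ft_force: [-0.6, -0.5, -3.8]
grip_width: 0.132
grasp_force: 68.7
```

Run:
```python
from n import *
from chk import chk
done([-.0581,0,-.0056],[0,.0174,0]); obs(); to(*hang(-.0095,-.06,.1235,21))
c=camera('scene'); chk(c); cv2.imwrite('pics/i1.png',cv2.resize(c['color'][120:260,230:400,::-1],(728,600)))
```

```text
t 6.625 pos [0.6322 0.0297 0.191 ] err mm [-0.6 -0.2 -1.2] rot err mrad [ 1.6  1.2 -0.2] F [-0.6 -0.5 -3.8] T [ 0.04 -0.69 -0.  ] grip 0.132 68.7
delta [-0.0059, 0.0001, 0.0154] turn [-0.0, 0.0, -0.0]
front wall in pred. frame: slope y,z, x0 [-0.0028 -0.0041 -0.0357] 1431
front rim z pct [0.0771 0.0808 0.0814] 259 y ext [-0.0543  0.0532]
right side y [-0.0548 -0.0538 -0.0529] 383
```

View pics/i1.png

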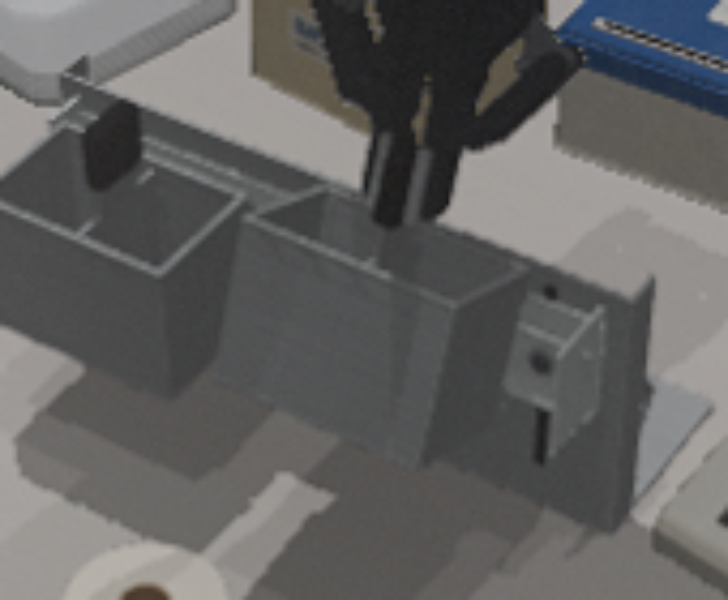

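The caddy hovers over the rail between the hung caddy and the end stop (about (590,380) in the crop), with no contact. I lower it gently.

Request:
{"api": "move_arm", "payload": {"plan": [{"delta_pos":[-0.0007,0,0.0019],"turn":[0,0,0],"fingers":1},{"delta_pos":[-0.0014,0,0.0037],"turn":[0,0,0],"fingers":1},{"delta_pos":[-0.0022,0,0.0056],"turn":[0,0,0],"fingers":1},{"delta_pos":[-0.0029,0,0.0075],"turn":[0,0,0],"fingers":1},{"delta_pos":[-0.0029,0,0.0075],"turn":[0,0,0],"fingers":1}]}}

```text
clock: 7.3
position: [0.6328, 0.0297, 0.1834]
ee_rot: [-0.019, 0.983, -0.003, -0.182]
ft_force: [-0.1, 0.3, -3.5]
grip_width: 0.133
grasp_force: 68.7
```

Request:
{"api": "move_arm", "payload": {"plan": [{"delta_pos":[-0.0006,0,0.0016],"turn":[0,0,0],"fingers":1},{"delta_pos":[-0.0012,0,0.0032],"turn":[0,0,0],"fingers":1},{"delta_pos":[-0.0018,0,0.0048],"turn":[0,0,0],"fingers":1},{"delta_pos":[-0.0018,0,0.0048],"turn":[0,0,0],"fingers":1}]}}

```text
clock: 7.8
position: [0.6328, 0.0297, 0.1783]
ee_rot: [-0.019, 0.983, -0.003, -0.182]
ft_force: [0.8, 0.7, -2.9]
grip_width: 0.128
grasp_force: 68.7
```

Request:
{"api": "move_arm", "payload": {"plan": [{"delta_pos":[-0.0005,0,0.0014],"turn":[0,0,0],"fingers":1},{"delta_pos":[-0.0011,0,0.0028],"turn":[0,0,0],"fingers":1},{"delta_pos":[-0.0011,0,0.0028],"turn":[0,0,0],"fingers":1}]}}

```text
clock: 8.18
position: [0.633, 0.0297, 0.1755]
ee_rot: [-0.019, 0.983, -0.003, -0.182]
ft_force: [0.5, 0.6, -3.6]
grip_width: 0.128
grasp_force: 68.8
```

Run:
```python
from n import *
done([-.0029,0,.0075]);done([-.0018,0,.0048]);done([-.0011,0,.0028]); obs()
for a in [(-.009,-.06,.1235,21),(-.0085,-.06,.1235,14),(-.0083,-.06,.1235,7),(-.0083,-.06,.1235,0)]: to(*hang(*a))
# current inferred strip edge in stand frame
o=get_obs(); R=Ro.from_quat(o['ee_rot'])*Ro.from_matrix(np.diag([-1.,1,-1])); s=np.array(o['position'])+R.apply(ST-TC)
print('strip edge',Ro.from_euler('z',-SY).apply(s-SO))
```

```text
t 8.175 pos [0.633  0.0297 0.1755] err mm [ 0.2 -0.2 -0.4] rot err mrad [ 1.5 -0.5  0. ] F [ 0.5  0.6 -3.6] T [ 0.02 -0.8  -0.03] grip 0.128 68.8
delta [-0.0006, 0.0001, 0.0002] turn [-0.0, 0.0, -0.0]
delta [0.0035, 0.0001, 0.0053] turn [-0.0, -0.1221, -0.0]
delta [0.0073, 0.0001, 0.011] turn [-0.0, -0.2443, -0.0]
delta [0.0104, 0.0001, 0.0172] turn [-0.0, -0.3665, -0.0]
strip edge [-0.00924334 -0.06029232  0.12343174]
```

Request:
{"api": "move_arm", "payload": {"plan": [{"delta_pos":[0.0005,0,0.0014],"turn":[0,-0.03,0],"fingers":1},{"delta_pos":[0.0015,0,0.0027],"turn":[0,-0.06,0],"fingers":1},{"delta_pos":[0.0025,0,0.004],"turn":[0,-0.09,0],"fingers":1},{"delta_pos":[0.0035,0,0.0053],"turn":[0,-0.122,0],"fingers":1},{"delta_pos":[0.0035,0,0.0053],"turn":[0,-0.122,0],"fingers":1}]}}

```text
clock: 8.8
position: [0.6273, 0.0295, 0.1722]
ee_rot: [-0.019, 0.992, -0.001, -0.122]
ft_force: [-0.6, 0.1, -2.2]
grip_width: 0.131
grasp_force: 68.7
```

```bash
cat > s.py <<'E'
from n import *
def strip():
    o=get_obs(); R=Ro.from_quat(o['ee_rot'])*Ro.from_matrix(np.diag([-1.,1,-1])); s=np.array(o['position'])+R.apply(ST-TC)
    print('strip edge',np.round(Ro.from_euler('z',-SY).apply(s-SO),4),'tilt',np.rad2deg(np.arctan2(R.as_matrix()[0,2],R.as_matrix()[2,2])))
E
python3 - <<'E'
from s import *
done([.0035,0,.0053],[0,-.122,0]); obs(); strip()
for a in [(-.0084,-.06,.1235,7),(-.0083,-.06,.1235,3),(-.0083,-.06,.1235,0)]: to(*hang(*a))
E
```

```text
t 8.8 pos [0.6273 0.0295 0.1722] err mm [-0.3 -0.2 -0. ] rot err mrad [ 1.8 -0.1 -0.2] F [-0.6  0.1 -2.2] T [ 0.04 -0.42  0.01] grip 0.131 68.7
strip edge [-0.0088 -0.0603  0.1234] tilt 13.99268371678853
delta [0.0045, 0.0001, 0.0052] turn [-0.0, -0.1223, -0.0]
delta [0.0067, 0.0001, 0.0084] turn [-0.0, -0.1921, -0.0]
delta [0.0083, 0.0001, 0.011] turn [-0.0, -0.2445, -0.0]
```

Request:
{"api": "move_arm", "payload": {"plan": [{"delta_pos":[0.0011,0,0.0013],"turn":[0,-0.03,0],"fingers":1},{"delta_pos":[0.0022,0,0.0026],"turn":[0,-0.06,0],"fingers":1},{"delta_pos":[0.0034,0,0.0039],"turn":[0,-0.09,0],"fingers":1},{"delta_pos":[0.0045,0,0.0052],"turn":[0,-0.122,0],"fingers":1},{"delta_pos":[0.0045,0,0.0052],"turn":[0,-0.122,0],"fingers":1}]}}

```text
clock: 9.43
position: [0.6218, 0.0293, 0.1681]
ee_rot: [-0.019, 0.998, -0.0, -0.061]
ft_force: [-0.1, -0.8, -2.6]
grip_width: 0.127
grasp_force: 68.7
```

Run:
```python
from s import *
done([.0045,0,.0052],[0,-.122,0]); obs(); strip()
for a in [(-.0083,-.06,.1235,3),(-.0083,-.06,.1235,0)]: to(*hang(*a))
```

```text
t 9.425 pos [0.6218 0.0293 0.1681] err mm [-0.2 -0.2 -0.2] rot err mrad [ 1.7  0.6 -0.1] F [-0.1 -0.8 -2.6] T [-0.05 -0.3  -0.02] grip 0.127 68.7
strip edge [-0.0086 -0.0603  0.1233] tilt 7.048766496749372
delta [0.0026, 0.0001, 0.0029] turn [-0.0, -0.0701, -0.0]
delta [0.0045, 0.0001, 0.0053] turn [-0.0, -0.1225, -0.0]
```

Request:
{"api": "move_arm", "payload": {"plan": [{"delta_pos":[0.0011,0,0.0013],"turn":[0,-0.03,0],"fingers":1},{"delta_pos":[0.0022,0,0.0025],"turn":[0,-0.06,0],"fingers":1},{"delta_pos":[0.0033,0,0.0038],"turn":[0,-0.09,0],"fingers":1},{"delta_pos":[0.0033,0,0.0038],"turn":[0,-0.09,0],"fingers":1}]}}

```text
clock: 9.93
position: [0.6182, 0.0292, 0.1646]
ee_rot: [-0.019, 1.0, 0.0, -0.017]
ft_force: [-0.5, -0.2, -2.8]
grip_width: 0.129
grasp_force: 68.7
```

Request:
{"api": "move_arm", "payload": {"plan": [{"delta_pos":[0.0006,0,0.0007],"turn":[0,-0.016,0],"fingers":1},{"delta_pos":[0.0012,0,0.0015],"turn":[0,-0.0325,0],"fingers":1},{"delta_pos":[0.0012,0,0.0015],"turn":[0,-0.0325,0],"fingers":1}]}}

```text
clock: 10.3
position: [0.617, 0.0291, 0.1631]
ee_rot: [-0.019, 1.0, 0.001, 0.0]
ft_force: [-0.1, 0.6, -2.7]
grip_width: 0.129
grasp_force: 68.8
```

Run:
```python
from s import *
from chk import chk
done([.0033,0,.0038],[0,-.09,0]);done([.0012,0,.0015],[0,-.0325,0]); obs(); strip()
c=camera('scene'); chk(c)
to(*hang(-.0083,-.06,.121,0))
```

```text
t 10.3 pos [0.617  0.0291 0.1631] err mm [-0.  -0.2 -0.3] rot err mrad [ 1.6 -0.5 -0. ] F [-0.1  0.6 -2.7] T [-0.03 -0.08  0.01] grip 0.129 68.8
strip edge [-0.0082 -0.0603  0.1231] tilt -0.028554005003430485
front wall in pred. frame: slope y,z, x0 [ 0.0017  0.0022 -0.0351] 997
front rim z pct [0.0786 0.0822 0.0839] 259 y ext [-0.0547  0.055 ]
right side y [-0.0547 -0.0537 -0.0528] 363
delta [0.0001, 0.0001, 0.0024] turn [-0.0, 0.0, -0.0]
```

Request:
{"api": "move_arm", "payload": {"plan": [{"delta_pos":[0,0,0.0006],"turn":[0,0,0],"fingers":1},{"delta_pos":[0,0,0.0012],"turn":[0,0,0],"fingers":1},{"delta_pos":[0,0,0.0018],"turn":[0,0,0],"fingers":1},{"delta_pos":[0,0,0.0018],"turn":[0,0,0],"fingers":1}]}}

```text
clock: 10.85
position: [0.6177, 0.0292, 0.1618]
ee_rot: [-0.019, 1.0, 0.001, 0.001]
ft_force: [2.0, 0.9, 1.9]
grip_width: 0.129
grasp_force: 69.6
```

Request:
{"api": "move_arm", "payload": {"plan": [{"delta_pos":[-0.0005,0,0.0004],"turn":[0,0,0],"fingers":1},{"delta_pos":[-0.001,0,0.0006],"turn":[0,0,0],"fingers":1},{"delta_pos":[-0.001,0,0.0006],"turn":[0,0,0],"fingers":1}]}}

```text
clock: 11.22
position: [0.6181, 0.0291, 0.1616]
ee_rot: [-0.019, 1.0, 0.001, 0.0]
ft_force: [-1.8, 1.0, 8.9]
grip_width: 0.135
grasp_force: 70.7
```

Run:
```python
from s import *
from chk import chk
done([0,0,.0018]);done([-.001,0,.0006]); obs(); strip()
```

```text
t 11.225 pos [0.6181 0.0291 0.1616] err mm [ 0.1 -0.3  0.5] rot err mrad [ 1.8 -0.3  0. ] F [-1.8  1.   8.9] T [-0.24  0.49  0.23] grip 0.135 70.7
strip edge [-0.0071 -0.0603  0.1215] tilt -0.02042559429763574
```

Seated: the contact force is carried by the cleat and the foot touches the sheet. I ease the load and slide right.

Request:
{"api": "move_arm", "payload": {"plan": [{"delta_pos":[0.0004,0,-0.0006],"turn":[0,0,0],"fingers":1},{"delta_pos":[0.0005,-0.001,-0.0008],"turn":[0,0,0],"fingers":1},{"delta_pos":[0.0005,-0.004,-0.0008],"turn":[0,0,0],"fingers":1},{"delta_pos":[0.0005,-0.007,-0.0008],"turn":[0,0,0],"fingers":1},{"delta_pos":[0.0005,-0.01,-0.0008],"turn":[0,0,0],"fingers":1},{"delta_pos":[0.0005,-0.01,-0.0008],"turn":[0,0,0],"fingers":1}]}}

```text
clock: 11.98
position: [0.6181, 0.023, 0.1619]
ee_rot: [-0.02, 1.0, 0.003, 0.0]
ft_force: [0.2, 10.6, 6.9]
grip_width: 0.127
grasp_force: 70.2
```

Request:
{"api": "move_arm", "payload": {"plan": [{"delta_pos":[0,0,-0.0005],"turn":[0,0,0],"fingers":1},{"delta_pos":[0,0,-0.001],"turn":[0,0,0],"fingers":1},{"delta_pos":[0,0,-0.001],"turn":[0,0,0],"fingers":1}]}}

```text
clock: 12.35
position: [0.6179, 0.019, 0.1622]
ee_rot: [-0.019, 1.0, 0.001, -0.0]
ft_force: [3.1, 2.1, -1.7]
grip_width: 0.13
grasp_force: 69.2
```

Run:
```python
from s import *
from chk import chk
done([.0005,-.01,-.0008]);done([0,0,-.001]); obs(); strip()
c=camera('scene');chk(c); cv2.imwrite('pics/s1.png',cv2.resize(c['color'][120:260,230:400,::-1],(728,600)))
```

```text
t 12.35 pos [0.6179 0.019  0.1622] err mm [-0.  -0.4 -0.7] rot err mrad [ 1.3  0.1 -0.4] F [ 3.1  2.1 -1.7] T [ 0.45 -0.78  0.2 ] grip 0.13 69.2
strip edge [-0.0077 -0.0705  0.1221] tilt 0.0061812426195454835
front wall in pred. frame: slope y,z, x0 [-0.0009  0.0019 -0.0349] 1003
front rim z pct [0.0786 0.0827 0.084 ] 254 y ext [-0.0543  0.0537]
right side y [-0.0548 -0.0538 -0.0528] 352
```

View pics/s1.png

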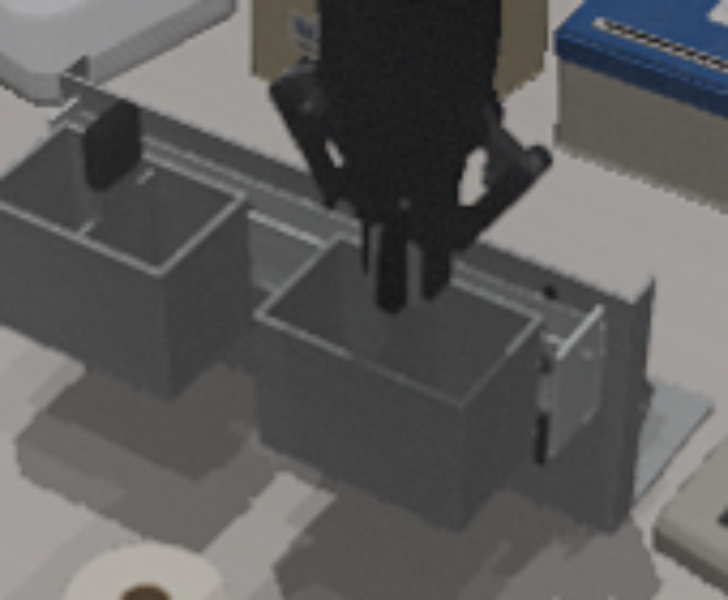

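The caddy hangs level and parallel with the fixed one. The end stop at about (585,370) in the crop is still some 20 mm away. I continue sliding with a light load.

Request:
{"api": "move_arm", "payload": {"plan": [{"delta_pos":[0,-0.002,0],"turn":[0,0,0],"fingers":1},{"delta_pos":[0,-0.004,0],"turn":[0,0,0],"fingers":1},{"delta_pos":[0,-0.006,0],"turn":[0,0,0],"fingers":1},{"delta_pos":[0,-0.008,0],"turn":[0,0,0],"fingers":1},{"delta_pos":[0,-0.01,0],"turn":[0,0,0],"fingers":1},{"delta_pos":[0,-0.012,0],"turn":[0,0,0],"fingers":1},{"delta_pos":[0,-0.014,0],"turn":[0,0,0],"fingers":1},{"delta_pos":[0,-0.015,0],"turn":[0,0,0],"fingers":1},{"delta_pos":[0,-0.016,0],"turn":[0,0,0],"fingers":1},{"delta_pos":[0,-0.016,0],"turn":[0,0,0],"fingers":1}]}}

```text
clock: 13.65
position: [0.6185, 0.003, 0.1623]
ee_rot: [-0.019, 1.0, 0.001, 0.0]
ft_force: [1.9, 0.9, -3.0]
grip_width: 0.131
grasp_force: 68.9
```

Run:
```python
from s import *
from chk import chk
done([0,-.016,0]); obs(); strip()
```

```text
t 13.65 pos [0.6185 0.003  0.1623] err mm [ 0.  -0.5 -0.5] rot err mrad [ 1.3 -0.  -0.3] F [ 1.9  0.9 -3. ] T [ 0.08 -0.48  0.12] grip 0.131 68.9
strip edge [-0.0076 -0.0865  0.1222] tilt -0.0034792099927202255
```

Creep to the stop.

Request:
{"api": "move_arm", "payload": {"plan": [{"delta_pos":[0,-0.0005,0],"turn":[0,0,0],"fingers":1},{"delta_pos":[0,-0.001,0],"turn":[0,0,0],"fingers":1},{"delta_pos":[0,-0.0015,0],"turn":[0,0,0],"fingers":1},{"delta_pos":[0,-0.002,0],"turn":[0,0,0],"fingers":1},{"delta_pos":[0,-0.002,0],"turn":[0,0,0],"fingers":1}]}}

```text
clock: 14.28
position: [0.6186, 0.0022, 0.1624]
ee_rot: [-0.019, 1.0, 0.001, -0.0]
ft_force: [0.2, 4.8, -0.4]
grip_width: 0.128
grasp_force: 69.1
```

Request:
{"api": "move_arm", "payload": {"plan": [{"delta_pos":[0,-0.0005,0],"turn":[0,0,0],"fingers":1},{"delta_pos":[0,-0.001,0],"turn":[0,0,0],"fingers":1},{"delta_pos":[0,-0.001,0],"turn":[0,0,0],"fingers":1}]}}

```text
clock: 14.65
position: [0.6185, 0.0021, 0.1625]
ee_rot: [-0.02, 1.0, 0.002, -0.0]
ft_force: [-0.7, 7.8, 0.2]
grip_width: 0.127
grasp_force: 69.3
```

Run:
```python
from s import *
from chk import chk
done([0,-.002,0]);done([0,-.001,0]); obs(); strip()
c=camera('scene');chk(c); cv2.imwrite('pics/s2.png',cv2.resize(c['color'][120:260,270:400,::-1],(557,600)))
Q=cloud(c)[c['range_z']>0]; S=Ro.from_euler('z',-SY).apply(Q-SO)
for nm,m in (('stop',(abs(S[:,1]+.1465)<.012)&(S[:,0]<-.015)&(S[:,0]>-.045)&(S[:,2]>.144-.004)),('side',(abs(S[:,1]+.145)<.01)&(S[:,0]<-.046)&(S[:,0]>-.085)&(S[:,2]>.075)&(S[:,2]<.13))): print(nm,np.percentile(S[m,1],[5,50,95]),m.sum())
```

```text
t 14.65 pos [0.6185 0.0021 0.1625] err mm [-0.1  1.7 -0.4] rot err mrad [3.7 0.3 1.6] F [-0.7  7.8  0.2] T [1.49 0.06 0.1 ] grip 0.127 69.3
strip edge [-0.0077 -0.0872  0.1224] tilt 0.01622899203009949
front wall in pred. frame: slope y,z, x0 [-0.0015 -0.0025 -0.0351] 1033
front rim z pct [0.0788 0.0831 0.0838] 266 y ext [-0.0548  0.0545]
right side y [-0.0568 -0.054  -0.053 ] 356
stop [-0.14431982 -0.14061422 -0.13840027] 540
side [-0.1421755  -0.14102962 -0.13995076] 195
```

View pics/s2.png

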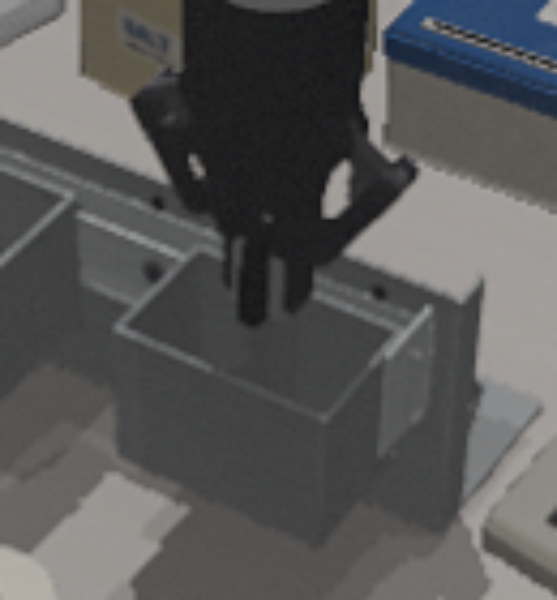

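The caddy's side meets the end stop, at about (395,370) in the crop, and the force rises without further motion. I relax the push, seat the caddy, and release.

Request:
{"api": "move_arm", "payload": {"plan": [{"delta_pos":[0,0.0005,0.0003],"turn":[0,0,0],"fingers":1},{"delta_pos":[-0.0003,0.001,0.0006],"turn":[0,0,0],"fingers":1},{"delta_pos":[-0.0003,0.001,0.0006],"turn":[0,0,0],"fingers":1}], "force": 25}}

```text
clock: 15.08
position: [0.6189, 0.0022, 0.162]
ee_rot: [-0.019, 1.0, 0.001, 0.0]
ft_force: [-1.2, 6.9, -0.1]
grip_width: 0.127
grasp_force: 69.4
```

Run:
```python
from s import *
done([-.0003,.001,.0006]); obs(); strip()
```

```text
t 15.075 pos [0.6189 0.0022 0.162 ] err mm [ 0.   0.8 -0.3] rot err mrad [ 2.6 -0.1  0.9] F [-1.2  6.9 -0.1] T [1.09 0.06 0.05] grip 0.127 69.4
strip edge [-0.0073 -0.0872  0.1219] tilt -0.004093694934285493
```

Request:
{"api": "move_arm", "payload": {"plan": [{"delta_pos":[0,0.0004,0.0002],"turn":[0,0,0],"fingers":0.86},{"delta_pos":[0,0.0004,0.0002],"turn":[0,0,0],"fingers":0.82},{"delta_pos":[0,0.0004,0.0002],"turn":[0,0,0],"fingers":0.78},{"delta_pos":[0,0.0004,0.0002],"turn":[0,0,0],"fingers":0.7},{"delta_pos":[0,0.0004,0.0002],"turn":[0,0,0],"fingers":0.62},{"delta_pos":[0,0.0004,0.0002],"turn":[0,0,0],"fingers":0.6},{"delta_pos":[0,0.0004,0.0002],"turn":[0,0,0],"fingers":0.6}]}}

```text
clock: 15.95
position: [0.6189, 0.0016, 0.1616]
ee_rot: [-0.019, 1.0, 0.001, 0.0]
ft_force: [-0.1, 1.0, 0.3]
grip_width: 0.402
grasp_force: 0.0
```

Run:
```python
from s import *
from chk import chk
done([0,.0004,.0002]); obs(); chk(camera('scene'))
```

```text
t 15.95 pos [0.6189 0.0016 0.1616] err mm [ 0.1 -0.2 -0.5] rot err mrad [ 1.5 -0.2 -0. ] F [-0.1  1.   0.3] T [ 0.   -0.03  0.01] grip 0.402 0.0
front wall in pred. frame: slope y,z, x0 [-0.0031  0.0015 -0.0349] 1037
front rim z pct [0.0789 0.0826 0.0838] 256 y ext [-0.0537  0.0548]
right side y [-0.056  -0.0534 -0.0523] 362
```

Released, and the caddy stays put. Now I withdraw straight up and then back and left.

Request:
{"api": "move_arm", "payload": {"plan": [{"delta_pos":[0,0,-0.01],"turn":[0,0,0],"fingers":0.6},{"delta_pos":[0,0,-0.03],"turn":[0,0,0],"fingers":0.6},{"delta_pos":[0,0,-0.06],"turn":[0,0,0],"fingers":0.6},{"delta_pos":[0,0,-0.1],"turn":[0,0,0],"fingers":0.6},{"delta_pos":[0.04,0.03,-0.13],"turn":[0,0,0],"fingers":0.6},{"delta_pos":[0.07,0.08,-0.14],"turn":[0,0,0],"fingers":0.6},{"delta_pos":[0.1,0.13,-0.14],"turn":[0,0,0],"fingers":0.6},{"delta_pos":[0.12,0.18,-0.14],"turn":[0,0,0],"fingers":0.6},{"delta_pos":[0.14,0.23,-0.14],"turn":[0,0,0],"fingers":0.6},{"delta_pos":[0.15,0.26,-0.14],"turn":[0,0,0],"fingers":0.6},{"delta_pos":[0.15,0.26,-0.14],"turn":[0,0,0],"fingers":0.6}]}}

```text
clock: 17.38
position: [0.458, 0.2581, 0.3025]
ee_rot: [-0.021, 1.0, 0.001, 0.0]
ft_force: [0.1, -0.9, -0.3]
grip_width: 0.402
grasp_force: 0.0
```

Run:
```python
from s import *
print(get_obs()['clock'])
ims=[]
for n in('scene','top'):
    c=camera(n); i=c['color'][...,::-1]
    ims.append(cv2.resize(i[110:290,200:440] if n=='scene' else i[110:290,110:350],(400,300)))
    Q=cloud(c)[c['range_z']>0]; S=Ro.from_euler('z',-SY).apply(Q-SO)
    for nm,y in(('ours',-.09),('hung',.088)):
        m=(abs(S[:,1]-y)<.06)&(S[:,0]<-.02)&(S[:,0]>-.11)&(S[:,2]>.137)&(S[:,2]<.147); h=(abs(S[:,1]-y)<.03)&(S[:,0]<-.02)&(S[:,0]>-.1)&(S[:,2]>.16)
        print(n,nm,cv2.minAreaRect(S[m][:,:2].astype(np.float32)),np.percentile(S[m,2],[50,80]),'handle',S[h].mean(0).round(4),np.percentile(S[h,2],90))
cv2.imwrite('pics/f1.png',np.hstack(ims))
```

```text
17.375
scene ours ((-0.0563211627304554, -0.0886203944683075), (0.11418364942073822, 0.07243669033050537), 89.89224243164062) [0.14077707 0.14250873] handle [-0.0544 -0.0895  0.1756] 0.18329223329810998
scene hung ((-0.05579638481140137, 0.09018871188163757), (0.11180519312620163, 0.07234460115432739), 89.42127990722656) [0.14040718 0.14182737] handle [-0.0529  0.0865  0.1747] 0.18379224322583032
top ours ((-0.05545831844210625, -0.09043276309967041), (0.07084974646568298, 0.11366482824087143), 0.05408695712685585) [0.1413282  0.14299137] handle [-0.0517 -0.0894  0.1811] 0.18469629768034918
top hung ((-0.05509847402572632, 0.08954718708992004), (0.07047577202320099, 0.11510997265577316), 0.2009270340204239) [0.14062184 0.14231273] handle [-0.0508  0.0864  0.1785] 0.1847886475182808
```

View pics/f1.png

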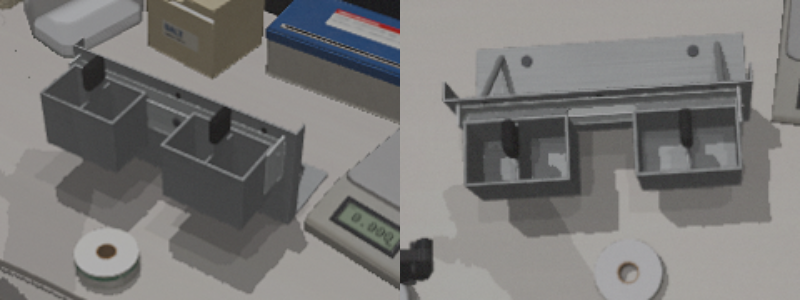

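The caddy hangs parallel to and level with the fixed one. Its right side is at the end stop (about (740,110) in the top crop), and the label roll is undisturbed.

```bash
python3 -c "
from workcell import hand_in; print(hand_in())"
```

```text
the job is handed in; nothing more can be done
None
```

I hung the caddy on the rail, locked and upright against the end stop, let it go and handed the job in at about 17.5 s of the 48 s; the hand-in call returned no verdict.

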